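# Clamp the whetstone in its holder

### The arm

A 6-joint arm with a two-finger parallel gripper is mounted at the origin on a cart in front of the work surface, level with it; the furniture and walls round the work are solid. World frame = base frame: x ahead of the robot, y to its left, z up, the work surface at z = 0. Lengths are in m, angles in rad, forces in N, time in s.
With the tool pointing down it reaches from about 0.25 to 0.85 m from the base axis. Payload 12.5 kg.
Tool frame: the origin (TCP) lies at the very end of the fingers, on their centre line; the grasp point (between the pads) lies 19 mm behind it; z points along the fingers, y is the line along which they close (so a half turn about z gives the same grasp; the last joint's range is limited). The gripper opens to 93 mm and grips with 3 to 60 N. Pads are 15 mm wide; open, the fingers measure 128 mm over their backs; the gripper's body (75 mm by 188 mm) begins 65 mm behind the grasp point.
Start: joints at [1.086, 0.351, 1.652, -0, 1.139, -0.085], TCP at [0.214, 0.507, 0.219] pointing down, gripper open.
Joint ranges: [-2.75, 2.75], [-0.79, 2.1], [0.01, 2.65], [-1.57, 4.71], [0.07, 3.14], [-2.87, 2.87]. Speed limits (rad/s): [2.22, 2.22, 2.79, 3.14, 3.14, 3.14].

### API

Orientations are given as a unit quaternion [w, x, y, z].
In Python, from rig import r, read_camera, camera_params, nets gives the robot as it stands.
- The arm moves only by the tool play_rows, never from a script. Its argument "targets" is a list of rows, each a list of 3 entries, a list of its own where there are three numbers: the shift along the tool's x, y, z normalised to -1 to 1, where 1 is 50 mm, then the turn, a rotation vector about the tool's x, y, z normalised to -1 to 1, where 1 is 360 degrees, then the opening, from -1 (shut) to 1 (fully open). In form: [[[x, y, z], [wx, wy, wz], claw], ...]. A call has 1 to 10 rows; each row shifts and turns the commanded pose from where the row before left it, along the tool's axes as they then stand; what a row does not reach is not made up. A row lasts 1/10 s, in which the tool goes at most 50 mm and 8.59 degrees, less where a joint would pass 70% of its speed; a pose out of reach is approached as far as the arm can. A call with a number of a shift or a turn outside -1 to 1 is refused whole. A call with a gripper value outside its range is refused whole. The fingers move at their own pace and stop on an object; the grip force is fixed at half the most. Time passes only in rows, so rows that do not move let the fingers close. It gives the time, the measured TCP pose, the force, the opening and the grip force at its end, in the units of the state.
- r.state(): the state, without advancing time (a new reading comes with each control period).
- read_camera(name): name is "scene" or "side" or "wrist"; returns the picture (384x512x3 uint8, red, green, blue); there is no depth.
- camera_params(name): a dict with "vertical_fov" (degrees; the focal length in pixels is half the picture's height over the tangent of half this angle, whatever the lens; pixels are square), "cx", "cy" (the principal point, pixels), "world_from_camera" (4x4, takes a point from camera to world coordinates). Camera axes: x right, y down, z forward; pixel columns grow to the right and rows downward; lengths in m; the calibration is good to about 2 mm. A picture is of the moment at which its call begins: read the wrist's pose just before it. camera_params takes no time and is no camera call; for the wrist camera it gives the pose at the moment of the call.
- r.close_job(): hands the job in; it is judged then, once.
Trained networks look in the newest picture that a camera, given by its name, has taken for a name from the list of things; names that differ only in an ending like _2 or _b are one class to them, and where a whole thing is asked for, a point or a joint stands for the part that bears it (a point fixed in the world has none). Each returns a list of dicts, best first, with "conf" (0 to 1); they miss things now and then, are a little off and sometimes report something else, mostly with a low value. They report only what shows in the picture. A call takes as long as a camera call. They do not tell look-alikes from the thing itself.
- nets.find_in(camera, thing): "centre" ([row, column] in pixels, amid what is visible of it).
- nets.mark_of(camera, thing): "centre" ([row, column] in pixels: a listed point, or the origin of a listed thing).
The state is a dict: "t": time; "joints": joint angles; "joint_velocities": joint speeds; "joint_torque": joint torques, N m; "tool_pos": TCP position; "orientation": TCP orientation; "contact_force": force on the tool from outside, world axes, zero at the start; "ft_torque": the same for the moment, N m; "finger_gap": opening from 0.0 (shut) to 1.0 (fully open); "grasp_force": force on a finger pad.
Only numpy, scipy, OpenCV 4.12 (cv2) and the standard library are available. Lean on these libraries where they do the work, as an engineer would, in place of code of your own. Each camera call takes 0.05 s, during which the arm holds its last target. There are 200 camera calls.

### The job

The knives are to be sharpened: lay the whetstone flat in its holder, between the four side guides and between the end stop and the open clamp's rubber pad, and let go of it. Then push the toggle clamp's handle down, past its over-centre point and fully home on its stop, so that the spindle locks the stone against the end stop. The clamp is small and the stone brittle: do not ram the stone into the holder, lean on the handle only firmly, never hard (it yields to about 10 N; more than 30 N would bend it), and do not disturb the glass, the cup and the peeler nearby.

Things in the scene. Friction and masses are not known exactly. Their poses are not given: they have to be found in the camera images.
- whetstone: the sharpening stone: plain rectangular block 150 x 50 x 25 mm, 0.3 to 0.55 kg, dark grey layer below, lighter grey above (either face may end up, either end first), loose on the worktop. Origin: centre of its underside; x along its 150 mm length, y across its 50 mm width, z up. Take it across the width.
- stone_center (a point): the middle of the whetstone, 12.5 mm above its underside.
- holder: the whetstone holder, fixed to the worktop: wooden board 330 x 92 mm on levelling feet, top at z = 18 mm, a steel toggle clamp screwed on one end, an end stop on the other. Origin: under the centre of the board, 0 to 5 mm above the worktop as the feet are set; +x along the board from clamp to end stop, y across, z up. Clamp frame: x = -155 to -30, up to z = 54.
- bed (a point): middle of the top of the rubber-faced bar, 138 x 40 mm, that the stone lies on: x = 65, y = 0, z = 29.5 mm in the holder's frame, axes as the holder's. A stone lying flat has its middle 12.5 mm and its top 25 mm above this point. Lower it straight down with its middle at x = 61 (4 mm short of the end stop); the clamp pushes it home, to about x = 65.
- side_guides (a point): middle, at the height of their upper edges (z = 47 mm), between four sheet metal side guides at x = -4 to 24 and 106 to 134 mm in the holder's frame. Inner faces at y = +27 and -27 (2 mm clearance each side of the stone) up to z = 38, lips flared outward above, 67 mm apart over all. From x = 24 to 106 the sides are open down to the board, for the fingers.
- end_stop: aluminium block at the end of the board, 46 mm wide, 12 thick, up to z = 48 in its frame. Its frame is the holder's but for its setting: it is screwed on by hand within 1 mm of its nominal place along x, and the clamping load varies with that. Its face for the stone's end is at x = 140 mm in its frame.
- clamp_lever (a joint): angle of the handle's hub (rad): 0 open, handle about upright; grows as it swings away from the stone and down. 1.30 is the dead point, 1.39 the fixed stop; home from 1.38. Stiff hinge (0.34 N m): stays where left, does not snap home. At mid-grip it takes 4 N free, from 0.7-0.9 (pad meets stone) up to 6-9 N near 1.0, falls to 2 N past the dead point, then rises very steeply on the stop.
- handle_pivot (a point): point on the handle's hinge axis (parallel to the holder's y), on the holder's centre line: x = -118, z = 42 mm in the holder's frame. From it runs the straight handle, a steel lever with a ribbed dark rubber grip 15 mm wide, 17 deep, 57 to 121 mm from the axis. Its elevation above level is 1.60 less the joint, but it has been bent in use by up to 0.04 rad up or down, so the end of its stroke must be felt.
- pad_face (a point): middle of the face of the rubber pad (25 mm across) on the clamp's spindle, on the holder's centre line, 42 mm over its origin; slides along the holder's x with the handle: x = -24 mm with the handle at 0, -19 at 0.2, -6 at the dead point with nothing in its way.
- spindle_pad: the rubber pad itself; it yields 17.5 N per mm and presses the stone with 35 to 75 N when locked. Its origin has no use: see the point on its face.
- tumbler: drinking glass, 81 mm across, 93 mm tall, a bystander. Origin: centre of its foot.
- espresso_cup: small cup, 64 x 89 x 48 mm, a bystander. Origin: centre of its underside.
- peeler: dark peeler, 170 x 25 x 18 mm, lying on the worktop, a bystander. Origin: centre of its underside.
There are look-alikes about, which are no part of the job. Of the things like the whetstone, leave any that is turquoise; of the rest the larger one is meant.

How it is judged:
On the way:
1. the whetstone lies flat in the holder between the guides, let go, with the clamp still open (x of stone_center in the frame of holder between 0.052 and 0.069 m and y of stone_center in the frame of holder between -0.004 and 0.004 m and z of stone_center in the frame of holder between 0.0395 and 0.0445 m and angle between the z axis of whetstone and the z axis of holder, either way round below 0.04 rad and angle between the x axis of whetstone and the x axis of holder, either way round below 0.06 rad and value of joint clamp_lever below 0.6 rad and contact force between the fingers and whetstone below 0.5 N and linear speed of whetstone below 0.02 m/s), for 0.2 s.
At the end, for the whole second after the job is handed in: the handle is fully home on its stop (joint above 1.38 of 1.39), the spindle pad and the end stop both press the whetstone with more than 25 N, and the stone lies still and flat on the bed (height within 2.5 mm, tilt under 0.04 rad) between the guides (x of stone_center in the frame of holder between 0.052 and 0.069 m and y of stone_center in the frame of holder between -0.004 and 0.004 m and z of stone_center in the frame of holder between 0.0395 and 0.0445 m and angle between the z axis of whetstone and the z axis of holder, either way round below 0.04 rad and angle between the x axis of whetstone and the x axis of holder, either way round below 0.06 rad and value of joint clamp_lever above 1.38 rad and contact force between spindle_pad and whetstone above 25 N and contact force between whetstone and end_stop above 25 N and linear speed of whetstone below 0.02 m/s); the robot touches nothing.
It fails at once if the handle is loaded with more than 30 N (contact force between anything else and clamp_lever above 30 N).
It fails at once if while the clamp is open, the whetstone is rammed into or pressed on the holder with more than 60 N (contact force between whetstone and holder above 60 N and value of joint clamp_lever below 0.6 rad).
It fails at once if the glass, the cup or the peeler is moved by more than 20 mm, or the glass or cup tipped (distance of any of tumbler, espresso_cup, peeler from where it was at the start of the episode above 0.02 m or angle between any of tumbler, espresso_cup's own z axis and vertical above 0.3 rad).
It also fails if it takes over 54 s, if anything falls off the work surface, if the arm or the gripper's body presses on something with over 40 N, if the wrist force passes 120 N, or if a joint passes its speed limit or range.

## Working session

There is one attempt and no reset: what is moved stays moved. The work goes in short steps, Python scripts to look and compute and a tool call to move; the robot and the scene stay as the last step left them, time stands still between calls to the robot, and variables do not carry over. Pictures are saved under pics/ and viewed, at most 10 in all, crops included, and the job is handed in when it is done.

Besides the shell and the picture viewer there is one more tool, called after "Call:" as name(argument=value, ...), one argument or row to a line, values as JSON. play_rows: Moves the arm, as the interface text tells. Scaled input: -1 to 1 covers 50 mm each way for a shift and 360 degrees each way for a turn. Its arguments: {"type":"object","properties":{"targets":{"type":"array","items":{"type":"array"}}},"required":["targets"]}

```bash
mkdir -p pics
cat > h.py <<'E'
import numpy as np,cv2
from rig import r,read_camera,camera_params,nets
def ray(cam,px,P=None):
    P=P or camera_params(cam); f=192/np.tan(np.radians(P["vertical_fov"]/2))
    T=np.array(P["world_from_camera"]); d=np.array([(px[1]-P["cx"])/f,(px[0]-P["cy"])/f,1])
    return T[:3,3],T[:3,:3]@d
def at(cam,px,z,P=None):
    o,d=ray(cam,px,P); return o+d*(z-o[2])/d[2]
def proj(cam,X,P=None):
    P=P or camera_params(cam); f=192/np.tan(np.radians(P["vertical_fov"]/2))
    T=np.array(P["world_from_camera"]); c=T[:3,:3].T@(np.array(X)-T[:3,3]); return np.array([P["cy"]+f*c[1]/c[2],P["cx"]+f*c[0]/c[2]])
def tri(rays):
    A=0;b=0
    for o,d in rays:
        d=d/np.linalg.norm(d);M=np.eye(3)-np.outer(d,d);A=A+M;b=b+M@o
    return np.linalg.solve(A,b)
def snap(cam,name):
    im=read_camera(cam); cv2.imwrite(f"pics/{name}.png",np.ascontiguousarray(im[:,:,::-1])); return im
E
python3 - <<'E'
from h import *
np.set_printoptions(precision=4,suppress=True)
ims=[snap(c,c+"0") for c in("scene","side")]
cv2.imwrite("pics/both0.png",cv2.resize(np.vstack(ims)[:,:,::-1],(512,768))[:, :])
for c in("scene","side"):
    print(c,camera_params(c)["world_from_camera"][:3] if 0 else np.array(camera_params(c)["world_from_camera"])[:3,3])
    for t,z in(("whetstone",0),("stone_center",.0125),("holder",.002),("bed",.032),("side_guides",.049),("handle_pivot",.044),("pad_face",.044),("tumbler",0),("espresso_cup",0),("peeler",0)):
        for d in nets.mark_of(c,t)[:3]: print(t,round(d["conf"],2),np.round(d["centre"],1),at(c,d["centre"],z))
print(r.state())
E
```

```text
scene [-0.465   0.8435  1.2375]
whetstone 0.97 [279.5 183.6] [0.3545 0.5872 0.    ]
whetstone 0.47 [214.5 246.9] [0.4944 0.2129 0.    ]
whetstone 0.44 [230.4 219.5] [0.4838 0.3565 0.    ]
stone_center 0.74 [273.7 186.9] [0.3619 0.5683 0.0125]
stone_center 0.46 [216.4 242.8] [0.4854 0.2398 0.0125]
holder 0.78 [188.  291.1] [ 0.5165 -0.0482  0.002 ]
bed 0.89 [187.9 283.5] [0.5125 0.0015 0.032 ]
side_guides 0.58 [186.5 280.6] [0.5133 0.0186 0.049 ]
handle_pivot 0.84 [173.4 315.6] [ 0.4968 -0.1751  0.044 ]
tumbler 0.42 [167.7 261.4] [ 0.7143 -0.0195  0.    ]
peeler 0.39 [164.8 342. ] [ 0.5077 -0.365   0.    ]
side [0.634  1.3023 1.1621]
whetstone 0.88 [227.3 279.8] [0.484  0.2123 0.    ]
whetstone 0.63 [263.9 287.2] [0.4782 0.3669 0.    ]
whetstone 0.62 [324.  334.1] [0.3757 0.5844 0.    ]
stone_center 0.71 [225.4 276.6] [0.4951 0.2147 0.0125]
stone_center 0.67 [320.5 337.7] [0.3667 0.5822 0.0125]
holder 0.9 [175.3 266.9] [ 0.503  -0.0523  0.002 ]
bed 0.6 [164.7 267.4] [ 0.4991 -0.0774  0.032 ]
bed 0.58 [182.9 266.2] [0.5126 0.0239 0.032 ]
side_guides 0.97 [179.4 264.9] [0.5173 0.0242 0.
[... 204 characters left out ...]
0.7375 -0.033   0.    ]
espresso_cup 0.92 [226.4 197.2] [0.7564 0.1868 0.    ]
espresso_cup 0.64 [167.7 264.3] [ 0.5086 -0.0995  0.    ]
peeler 0.61 [121.7 255.6] [ 0.5192 -0.4089  0.    ]
{'t': 1.1, 'joints': array([ 1.0864,  0.3507,  1.6518,  0.    ,  1.1391, -0.0846]), 'joint_velocities': array([ 0.0012, -0.0025,  0.0015,  0.0001, -0.0009, -0.0009]), 'joint_torque': array([  0.0007, -49.7242, -28.5487,   0.07  ,   0.0221,  -0.    ]), 'tool_pos': array([0.214 , 0.5066, 0.2186]), 'orientation': array([-0.    ,  0.1986,  0.9801, -0.    ]), 'contact_force': array([ 0.0818,  0.0629, -1.2553]), 'ft_torque': array([-0.0195,  0.0443, -0.0188]), 'grasp_force': 0.0, 'finger_gap': 0.995731415268097}
```

View pics/scene0.png

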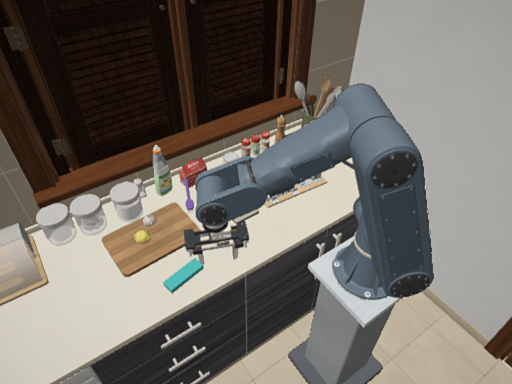

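View pics/side0.png

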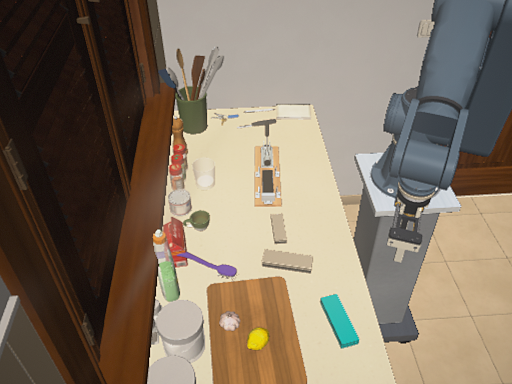

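Candidates seen in the side view are the turquoise block (320,338), the small grey block (227,279) and the larger grey block (262,288). The larger grey one fits the description. I'll check it in a close crop, which also covers the holder.

Run:
```python
from h import *
np.set_printoptions(precision=4,suppress=True)
im=cv2.imread("pics/side0.png")
cv2.imwrite("pics/crop.png",cv2.resize(im[105:280,185:325],None,fx=3.4,fy=3.4,interpolation=cv2.INTER_CUBIC))
P=camera_params("wrist");T=np.array(P["world_from_camera"]);print(T,P["vertical_fov"],P["cx"],P["cy"])
q=r.state()["orientation"]
from scipy.spatial.transform import Rotation as R
Rt=R.from_quat(np.roll(q,-1)).as_matrix();print(Rt, Rt.T@T[:3,:3], Rt.T@(T[:3,3]-r.state()["tool_pos"]))
```

```text
[[ 0.3898  0.8885  0.2422  0.1474]
 [ 0.9209 -0.3759 -0.1035  0.5351]
 [-0.0009  0.2634 -0.9647  0.3849]
 [ 0.      0.      0.      1.    ]] 62.02801732571804 257.1654323669313 191.1873845159236
[[-0.9211  0.3893 -0.    ]
 [ 0.3893  0.9211 -0.    ]
 [ 0.     -0.0001 -1.    ]] [[-0.0006 -0.9647 -0.2634]
 [ 1.     -0.0004 -0.001 ]
 [ 0.0008 -0.2634  0.9647]] [ 0.0725  0.0003 -0.1662]
```

View pics/crop.png

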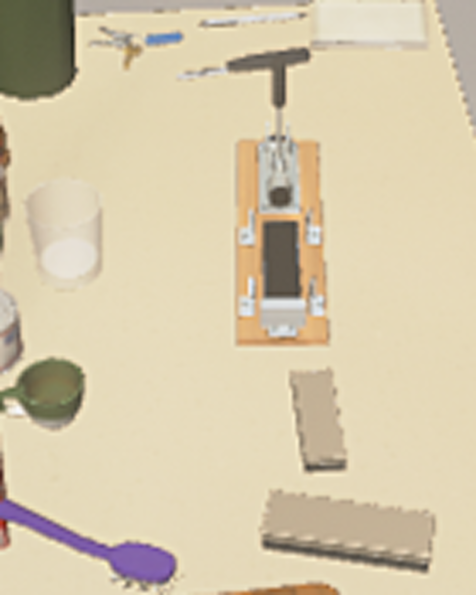

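The crop shows the large grey stone at full-image pixel (row 261, col 287), about twice the length of the small one at (227,279). I choose the large one. The holder's clamp end is toward −y and its end stop toward +y. I'll move above the stone and look with the wrist camera.

Call:
play_rows(
  targets=[
    [[0,0,0],[0,0,-0.0213],1],
    [[0,0,0],[0,0,-0.0213],1],
    [[0,0,0],[0,0,-0.0213],1],
    [[-0.75,-0.4,0],[0,0,0],1],
    [[-0.75,-0.4,0],[0,0,0],1],
    [[-0.75,-0.4,0],[0,0,0],1],
    [[-0.75,-0.4,0],[0,0,0],1],
    [[-0.75,-0.4,0],[0,0,0],1],
    [[-0.75,-0.4,0],[0,0,0],1],
    [[-0.75,-0.4,0],[0,0,0],1],
  ],
)

```text
t: 2.1
tool_pos: [0.4783, 0.366, 0.2187]
orientation: [0.0, -0.001, 1.0, 0.0]
contact_force: [-0.1, 1.0, -0.7]
finger_gap: 1.003
grasp_force: 0.0
```

Run:
```python
from h import *
np.set_printoptions(precision=4,suppress=True)
s=r.state();print(s["t"],s["tool_pos"],s["orientation"],s["joints"],s["contact_force"])
im=snap("wrist","w1");P=camera_params("wrist")
import json;json.dump({k:np.array(v).tolist() for k,v in P.items() if k!="lens"},open("w1.json","w"),default=str)
for t,z in(("whetstone",0),("stone_center",.0125),("bed",.032),("holder",.002),("end_stop",.002),("side_guides",.049)):
    for d in nets.mark_of("wrist",t)[:3]: print(t,round(d["conf"],2),np.round(d["centre"],1),at("wrist",d["centre"],z,P))
# top-face blob: brightish grey-brown
```

```text
2.1 [0.4783 0.366  0.2187] [ 0.0001 -0.0008  1.      0.0001] [ 0.5759  0.4454  1.5105  0.0001  1.1855 -0.9965] [-0.0574  0.958  -0.6638]
whetstone 0.75 [167.6 254.3] [0.4859 0.3592 0.    ]
whetstone 0.73 [ 64.4 445.2] [0.3681 0.5746 0.    ]
whetstone 0.64 [173.5 142.4] [0.493  0.2215 0.    ]
stone_center 0.88 [167.6 256. ] [0.4834 0.3614 0.0125]
stone_center 0.78 [ 64.2 454.1] [0.3693 0.5774 0.0125]
stone_center 0.74 [175.5 139.4] [0.4928 0.2223 0.0125]
```

View pics/w1.png

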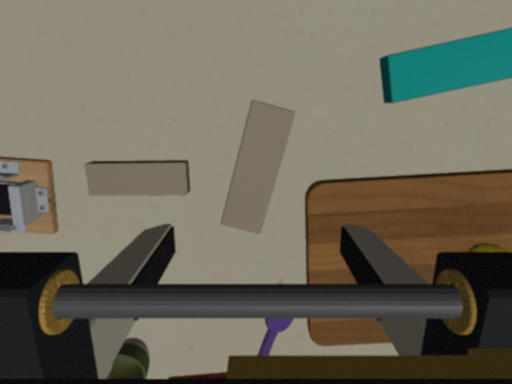

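The wrist view shows the stone's top corners at about (101,254), (111,294), (232,261) and (223,221). The small block is at (177,138) and the end of the holder is at the left edge.

Run:
```python
from h import *
import json
np.set_printoptions(precision=4,suppress=True)
P=json.load(open("w1.json"));P={k:(float(v) if np.ndim(v)==0 and k!="x" else v) for k,v in P.items() if k in("vertical_fov","cx","cy","world_from_camera")}
im=cv2.imread("pics/w1.png");g=cv2.cvtColor(im,cv2.COLOR_BGR2LAB).astype(float)
print(g[165,255],g[165,330],g[165,210],g[105,330])
g=cv2.GaussianBlur(im,(3,3),0).astype(float)
d=np.linalg.norm(g-g[165,255],axis=2)<np.linalg.norm(g-g[165,215],axis=2)
m=np.zeros(im.shape[:2],np.uint8);m[90:245,208:305]=d[90:245,208:305]
n,l,st,c=cv2.connectedComponentsWithStats(m);k=l[165,255];m=(l==k).astype(np.uint8)
cn=max(cv2.findContours(m,0,2)[0],key=cv2.contourArea)
B=cv2.boxPoints(cv2.minAreaRect(cn));print(B,cv2.contourArea(cn))
for nm,C in(("blob",B[:,::-1]),("eye",np.array([(101,254),(111,294),(232,261),(223,221)]))):
    W=np.array([at("wrist",c,.025,P) for c in C])[:,:2]
    L=[np.linalg.norm(W[i]-W[i-1]) for i in range(4)]
    i=np.argmax(L);v=W[i]-W[i-1];print(nm,W.mean(0),L,np.degrees(np.arctan2(v[1],v[0])))
```

```text
[123. 128. 138.] [149. 127. 138.] [148. 127. 138.] [147. 127. 138.]
[[217.527  223.2739]
 [250.888   98.1701]
 [295.639  110.1038]
 [262.278  235.2075]] 5563.5
blob [0.4838 0.3612] [np.float64(0.05598834780089562), np.float64(0.14996454923264563), np.float64(0.05035990929981341), np.float64(0.1515054082554965)] -13.75904590229929
eye [0.4836 0.3623] [np.float64(0.14656682110109243), np.float64(0.04491240947050289), np.float64(0.14647478789820517), np.float64(0.04945203900779739)] 164.06589023375696
```

Call:
play_rows(
  targets=[
    [[0,0,0],[0,0,0.0208],1],
    [[0,0,0],[0,0,0.0208],1],
    [[-0.13,-0.06,0.6],[0,0,0],1],
    [[0,0,0.8],[0,0,0],1],
    [[0,0,0.8],[0,0,0],1],
    [[0,0,0.8],[0,0,0],1],
    [[0,0,0.8],[0,0,0],1],
    [[0,0,0.4],[0,0,0],1],
    [[0,0,0.08],[0,0,0],1],
    [[0,0,0],[0,0,0],1],
  ],
)

```text
t: 3.45
tool_pos: [0.4818, 0.3631, 0.0049]
orientation: [-0.0, 0.129, 0.992, -0.0]
contact_force: [0.2, -0.8, 0.9]
finger_gap: 0.999
grasp_force: 0.0
```

Call:
play_rows(
  targets=[
    [[0,0,0],[0,0,0],-1],
    [[0,0,0],[0,0,0],-1],
    [[0,0,0],[0,0,0],-1],
    [[0,0,0],[0,0,0],-1],
    [[0,0,0],[0,0,0],-1],
    [[0,0,0],[0,0,0],-1],
    [[0,0,0],[0,0,0],-1],
    [[0,0,0],[0,0,0],-1],
  ],
)

```text
t: 4.25
tool_pos: [0.4824, 0.3626, 0.0048]
orientation: [0.0, 0.13, 0.992, 0.0]
contact_force: [-0.2, 1.0, 1.6]
finger_gap: 0.536
grasp_force: 30.0
```

Call:
play_rows(
  targets=[
    [[0,0,-0.7],[0,0,0],-1],
    [[0,0,-1],[0,0,0.0231],-1],
    [[0,0,-1],[0,0,0.0231],-1],
    [[0,0,-1],[0,0,0.0231],-1],
    [[0,0,-1],[0,0,0.0231],-1],
    [[0,0,-0.8],[0,0,0.0231],-1],
    [[0,0,0],[0,0,0.0231],-1],
    [[0,0,0],[0,0,0.0231],-1],
    [[0,0,0],[0,0,0.0231],-1],
    [[0,0,0],[0,0,0.0231],-1],
  ],
)

```text
t: 5.25
tool_pos: [0.4818, 0.3621, 0.2786]
orientation: [-0.0, 0.708, 0.707, -0.001]
contact_force: [0.9, -0.6, -5.1]
finger_gap: 0.538
grasp_force: 30.0
```

Call:
play_rows(
  targets=[
    [[-0.9,-0.3,0],[0,0,0],-1],
    [[-0.9,-0.3,0],[0,0,0],-1],
    [[-0.9,-0.3,0],[0,0,0],-1],
    [[-0.9,-0.3,0],[0,0,0],-1],
    [[-0.9,-0.3,0],[0,0,0],-1],
    [[-0.9,-0.3,0],[0,0,0],-1],
    [[-0.9,-0.3,0],[0,0,0],-1],
    [[-0.9,-0.3,0],[0,0,0],-1],
    [[0,0,0],[0,0,0],-1],
    [[0,0,0],[0,0,0],-1],
  ],
)

```text
t: 6.25
tool_pos: [0.3635, 0.0012, 0.2793]
orientation: [-0.0, 0.706, 0.708, -0.0]
contact_force: [0.2, 0.5, -4.1]
finger_gap: 0.532
grasp_force: 30.0
```

```bash
cat > look.py <<'E'
from h import *
import sys,json
np.set_printoptions(precision=4,suppress=True)
def look(cam,name,things):
    s=r.state();print(s["t"],s["tool_pos"],s["orientation"],s["contact_force"],s["finger_gap"])
    P=camera_params(cam);snap(cam,name)
    P={k:np.array(P[k]).tolist() for k in("vertical_fov","cx","cy","world_from_camera")};json.dump(P,open(name+".json","w"))
    for t,z in things:
        for d in nets.mark_of(cam,t)[:2]: print(t,round(d["conf"],2),np.round(d["centre"],1),at(cam,d["centre"],z,P))
HT=(("bed",.032),("holder",.002),("side_guides",.049),("handle_pivot",.044),("pad_face",.044))
E
python3 - <<'E'
from look import *
look("wrist","w2",HT)
E
```

```text
6.25 [0.3635 0.0012 0.2793] [-0.0003  0.7065  0.7078 -0.0001] [ 0.1953  0.5344 -4.078 ] 0.5317462236656751
bed 0.7 [152.5 368.7] [0.5084 0.0133 0.032 ]
holder 0.66 [190.3 353.6] [ 0.5023 -0.0457  0.002 ]
holder 0.24 [150.2 370.1] [0.5205 0.0121 0.002 ]
side_guides 0.94 [148.6 374.2] [0.5089 0.0206 0.049 ]
pad_face 0.47 [217.5 363.7] [ 0.5057 -0.0719  0.044 ]
```

View pics/w2.png

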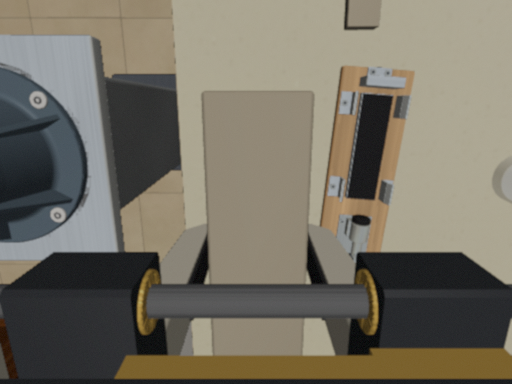

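The wrist view shows the dark bed from (94,370) to (200,365), the end stop at (80,385), the pad at (220,360) and the board's top edge corners at (67,343) and (72,413). I'll fit the bed rectangle.

Run:
```python
from look import *
P=json.load(open("w2.json"));im=cv2.imread("pics/w2.png")
def rect(m,z,ref):
    n,l,st,c=cv2.connectedComponentsWithStats(m.astype(np.uint8));k=l[ref];m=(l==k).astype(np.uint8)
    cn=max(cv2.findContours(m,0,1)[0],key=cv2.contourArea)[:,0]
    W=np.array([at("wrist",(p[1],p[0]),z,P)[:2] for p in cn],np.float32)
    c,s,a=cv2.minAreaRect(W*1000);print("rect",c,s,a)
    return cn,W
g=im.max(2);m=(g<70);m[:88]=0;m[215:]=0;m[:,:335]=0;m[:,405:]=0
cn,W=rect(m,.032,(150,372))
# side edges of bed: line fits across rows, in world
for lo,hi in((30,0),):
    E=[[],[]]
    for row in range(118,178,3):
        p=im[row].astype(float).max(1);x=np.arange(340,405);d=np.where(p[340:405]<70)[0]
        for e,i in((0,d[0]),(1,d[-1])):
            j=340+i; k=j-1 if e==0 else j+1
            t=(110-p[j])/(p[k]-p[j]) if p[k]>110 else 1
            E[e].append(at("wrist",(row,j+(k-j)*min(t,1)),.032,P)[:2])
    for e in E:
        e=np.array(e);f=np.polyfit(e[:,1],e[:,0],1);print("x at y=.02",np.polyval(f,.02),"yaw",90-np.degrees(np.arctan(f[0])),np.std(e[:,0]-np.polyval(f,e[:,1])))
# wood
hsv=cv2.cvtColor(im,cv2.COLOR_BGR2HSV);print(hsv[120,345],hsv[150,330],hsv[220,330])
L=[];Rr=[]
for row in range(85,225,5):
    w=(hsv[row,:,1]>100)&(hsv[row,:,2]>120);c=np.where(w[318:420])[0]+318
    if len(c):L.append((row,c[0]-.5));Rr.append((row,c[-1]+.5))
for n,e in(("L",L),("R",Rr)):
    e=np.array([at("wrist",p,.02,P)[:2] for p in e]);f=np.polyfit(e[:,1],e[:,0],1);o=abs(e[:,0]-np.polyval(f,e[:,1]))<.003;f=np.polyfit(e[o,1],e[o,0],1)
    print(n,o.sum(),np.polyval(f,.02),90-np.degrees(np.arctan(f[0])))
for p in((67,343),(72,413)):print(at("wrist",p,.02,P))
# stone in hand: edges
q=r.state();S=im[140:240:10].astype(float).mean(2)
for row in range(110,200,30):print(row,np.round(im[row,196:216].mean(1)),np.round(im[row,300:320].mean(1)))
```

```text
rect (507.90625, 18.348716735839844) (133.89382934570312, 36.76118469238281) 85.82864379882812
x at y=.02 0.48962099416076604 yaw 85.86152071585857 0.0003612099334275498
x at y=.02 0.5268014889554389 yaw 85.6377491868779 0.0002966979430900815
[ 17 102 157] [18 84 97] [ 17 103 164]
L 4 0.4642437380293002 84.90018382322133
R 1 0.18401827478557597 167.12020574933
[0.4706 0.1185 0.02  ]
[0.5586 0.1128 0.02  ]
110 [162. 160. 162. 161. 159. 143. 113. 112. 124. 131. 134. 134. 134. 133.
 134. 133. 133. 133. 133. 132.] [134. 136. 134. 135. 134. 132. 134. 135. 133. 134. 130. 123. 117. 133.
 157. 161. 161. 161. 160. 161.]
140 [161. 161. 161. 161. 161. 159. 144. 117. 111. 121. 129. 133. 133. 133.
 132. 134. 131. 134. 131. 133.] [134. 133. 134. 134. 134. 133. 135. 134. 134. 128. 122. 121. 138. 158.
 162. 163. 162. 162. 162. 161.]
170 [161. 160. 160. 160. 161. 161. 161. 158. 142. 115. 117. 128. 133. 132.
 133. 133. 134. 132. 132. 133.] [133. 133. 133. 134. 134. 133. 133. 131. 125. 120. 126. 146. 159. 162.
 161. 161. 161. 161. 161. 160.]<stdin>:29: RankWarning: Polyfit may be poorly conditioned
```

Run:
```python
from look import *
P=json.load(open("w2.json"));im=cv2.imread("pics/w2.png").astype(float).mean(2)
zt=.2793+.0202; T=np.array([.3635,.0012])
rows=np.arange(80,105);print(np.round(im[80:105,230:290].mean(1)))
def edge(c,side):
    out=[]
    for row in range(105,215,5):
        p=im[row,c-12:c+12]; k=np.argmin(p)  # dark arris
        out.append(at("wrist",(row,c-12+k+(.5*side)),zt,P)[:2])
    o=np.array(out);f=np.polyfit(o[:,1],o[:,0],1);return np.polyval(f,T[1]),90-np.degrees(np.arctan(f[0])),np.std(o[:,0]-np.polyval(f,o[:,1]))
print(edge(205,1),edge(310,-1))
for row in(91,92,93,94):print(row,at("wrist",(row,258),zt,P)[:2]-T)
```

```text
[160. 160. 160. 161. 160. 161. 161. 161. 161. 159. 147. 128. 130. 133.
 133. 134. 134. 134. 134. 134. 134. 134. 134. 134. 134.]
(np.float64(0.34014509009656024), np.float64(90.06981504985366), np.float64(0.0001530713504822402)) (np.float64(0.38796978208098404), np.float64(89.91129640933966), np.float64(0.00013285594628193652))
91 [0.0008 0.0784]
92 [0.0008 0.078 ]
93 [0.0008 0.0776]
94 [0.0008 0.0772]
```

Call:
play_rows(
  targets=[
    [[0,0,0],[0,0,0.0118],-1],
    [[0.102,0.712,0],[0,0,0],-1],
    [[0.102,0.712,0],[0,0,0],-1],
    [[0.102,0.712,0],[0,0,0],-1],
    [[0.102,0.712,0],[0,0,0],-1],
    [[0,0,0.97],[0,0,0],-1],
    [[0,0,0.97],[0,0,0],-1],
    [[0,0,0.97],[0,0,0],-1],
    [[0,0,0.9],[0,0,0],-1],
    [[0,0,0],[0,0,0],-1],
  ],
)

```text
t: 7.55
tool_pos: [0.5041, 0.0134, 0.0842]
orientation: [-0.004, 0.731, 0.683, -0.004]
contact_force: [-0.7, -0.2, -4.1]
finger_gap: 0.534
grasp_force: 30.0
```

Run:
```python
from look import *
look("side","s3",())
look("scene","c3",())
look("wrist","w3",())
a=cv2.imread("pics/s3.png")[120:220,220:320];b=cv2.imread("pics/c3.png")[140:240,230:330];c=cv2.imread("pics/w3.png")
f=lambda i:cv2.resize(i,(300,300),interpolation=cv2.INTER_CUBIC)
cv2.imwrite("pics/m3.png",np.hstack([np.vstack([f(a),f(b)]),cv2.copyMakeBorder(c,0,216,0,0,0)[:, :500]]))
```

```text
7.55 [0.5041 0.0134 0.0842] [-0.0038  0.7307  0.6826 -0.0036] [-0.6503 -0.2107 -4.1043] 0.5336759921566614
7.6 [0.5062 0.0131 0.0876] [-0.002   0.7308  0.6826 -0.0018] [ 0.3498 -0.3331 -3.8502] 0.5381562136214425
7.65 [0.508  0.0129 0.0898] [-0.0002  0.7308  0.6825 -0.0002] [ 0.5452 -0.4587 -3.7206] 0.5365257072474645
```

View pics/m3.png

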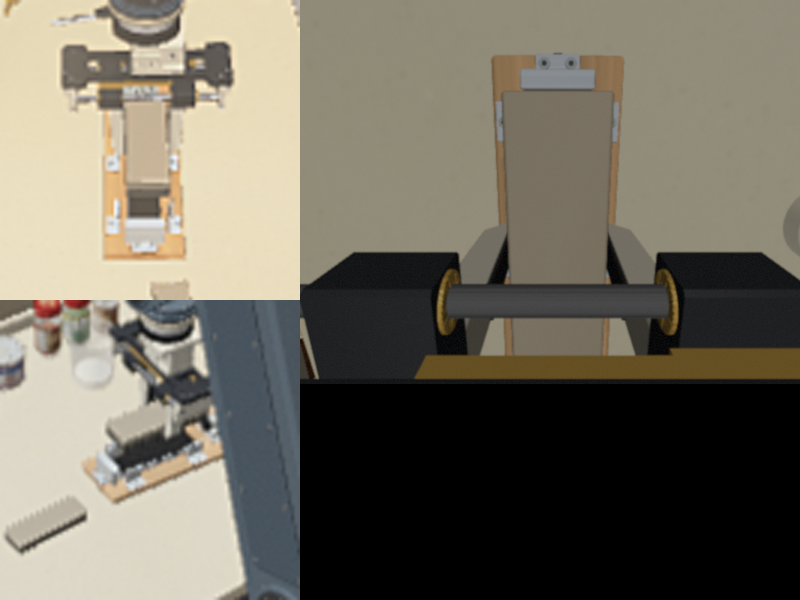

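Wrist view: the stone's front edge (row 91, cols 203–312) and the end stop (front edge row 88, cols 221–295) share a centre at about column 258, so lateral alignment is good. Next I'll work out the gap along the holder axis.

Run:
```python
from look import *
P=json.load(open("w3.json"));im=cv2.imread("pics/w3.png").astype(float).mean(2)
s=r.state();print(s["t"],s["tool_pos"],s["orientation"])
T=np.array([.508,.0129]);d=np.array([np.cos(np.radians(86.1)),np.sin(np.radians(86.1))]);n=np.array([d[1],-d[0]])
print(np.round(im[60:100:1,235:280].mean(1)))
f=lambda p,z:((lambda w:(round(1000*(w@d),1),round(1000*(w@n),1)))(at("wrist",p,z,P)[:2]-T))
for z in(.048,.050,.053):print("stop",z,f((88.5,221),z),f((88.5,295),z))
print("stone",f((91,203),.110),f((91,312),.110),f((230,207),.11),f((230,308),.11))
for p in((56,192),(56,323)):print("board",f(p,.02))
for row in(130,180,215):
    print(row,np.round(im[row,190:330:1][:20]),np.round(im[row,300:325]))
```

```text
7.7 [0.5088 0.0127 0.091 ] [0.0009 0.7309 0.6825 0.0008]
[123. 117. 113. 112. 114. 120. 126. 128. 127. 129. 137. 139. 140. 140.
 140. 140. 138. 137. 136. 137. 137. 137. 136. 137. 138. 139. 139. 131.
 110.  84.  77.  96. 108. 110. 109. 110. 110. 110. 110. 110.]
stop 0.048 (np.float64(82.2), np.float64(-22.0)) (np.float64(82.2), np.float64(24.0))
stop 0.05 (np.float64(82.1), np.float64(-21.8)) (np.float64(82.1), np.float64(23.7))
stop 0.053 (np.float64(82.0), np.float64(-21.4)) (np.float64(82.0), np.float64(23.4))
stone (np.float64(78.5), np.float64(-23.1)) (np.float64(78.5), np.float64(24.5)) (np.float64(13.4), np.float64(-24.1)) (np.float64(13.4), np.float64(25.4))
board (np.float64(104.7), np.float64(-44.3))
board (np.float64(104.6), np.float64(45.6))
130 [134. 134. 136. 134. 119.  94. 101. 124. 136. 138. 140. 139. 123.  96.
  93. 103. 109. 108. 108. 110.] [111. 111. 111. 110. 110. 112. 110. 111. 110. 107. 101.  95. 111. 133.
 137. 138. 137. 126. 108. 108. 118. 133. 136. 136. 136.]
180 [135. 136. 135. 136. 135. 134. 122.  95.  90. 100. 104. 104. 102. 100.
  91.  80.  92. 102. 110. 110.] [109. 110. 110. 111. 110. 110. 108. 107.  98.  90.  92. 108. 112. 111.
 110. 106. 103. 114. 132. 136. 137. 135. 136. 135. 135.]
215 [136. 136. 137. 136. 137. 136. 136. 135. 121.  97.  95. 103. 105. 103.
 100.  94.  89.  90.  97. 106.] [110. 110. 110. 110. 110. 107. 104.  95.  98. 106. 111. 112. 108. 105.
 103. 116. 132. 136. 135. 135. 136. 136. 135. 135. 136.]
```

Call:
play_rows(
  targets=[
    [[-0.05,0,0],[0,0,0],-1],
    [[0,0,0.3],[0,0,0],-1],
    [[0,0,0.1],[0,0,0],-1],
    [[0,0,0],[0,0,0],-1],
    [[0,0,0],[0,0,0],-1],
    [[0,0,0],[0,0,0],-1],
  ],
)

```text
t: 8.3
tool_pos: [0.5078, 0.0099, 0.0699]
orientation: [0.0, 0.731, 0.682, 0.0]
contact_force: [-0.1, -0.1, -5.3]
finger_gap: 0.535
grasp_force: 30.0
```

Call:
play_rows(
  targets=[
    [[0,0,0.2],[0,0,0],-1],
    [[0,0,0.1],[0,0,0],-1],
    [[0,0,0.06],[0,0,0],-1],
    [[0,0,0.06],[0,0,0],-1],
    [[0,0,0],[0,0,0],-1],
  ],
)

```text
t: 8.8
tool_pos: [0.5071, 0.0099, 0.0477]
orientation: [-0.0, 0.731, 0.682, -0.0]
contact_force: [0.0, 0.3, -5.1]
finger_gap: 0.532
grasp_force: 30.0
```

Call:
play_rows(
  targets=[
    [[0,0,0.06],[0,0,0],-1],
    [[0,0,0.04],[0,0,0],-1],
    [[0,0,0],[0,0,0],-1],
  ],
)

```text
t: 9.1
tool_pos: [0.5072, 0.01, 0.0429]
orientation: [-0.0, 0.731, 0.682, -0.0]
contact_force: [0.2, -0.5, -5.5]
finger_gap: 0.536
grasp_force: 30.0
```

Call:
play_rows(
  targets=[
    [[0,0,0.04],[0,0,0],-1],
    [[0,0,0.03],[0,0,0],-1],
    [[0,0,0],[0,0,0],-1],
    [[0,0,0],[0,0,0],-1],
  ],
)

```text
t: 9.5
tool_pos: [0.5073, 0.0099, 0.0396]
orientation: [0.0, 0.731, 0.682, 0.0]
contact_force: [-1.1, 0.4, -5.5]
finger_gap: 0.534
grasp_force: 30.0
```

Call:
play_rows(
  targets=[
    [[0,0,0.02],[0,0,0],-1],
    [[0,0,0],[0,0,0],-1],
    [[0,0,0],[0,0,0],-1],
  ],
)

```text
t: 9.8
tool_pos: [0.5073, 0.0099, 0.0386]
orientation: [-0.0, 0.731, 0.682, -0.0]
contact_force: [-0.8, 0.3, -3.7]
finger_gap: 0.535
grasp_force: 30.0
```

Call:
play_rows(
  targets=[
    [[0,0,0.015],[0,0,0],-1],
    [[0,0,0],[0,0,0],-1],
    [[0,0,0],[0,0,0],-1],
  ],
)

```text
t: 10.1
tool_pos: [0.5073, 0.0099, 0.0379]
orientation: [-0.0, 0.731, 0.682, -0.0]
contact_force: [-0.4, -0.0, -4.4]
finger_gap: 0.537
grasp_force: 30.0
```

Call:
play_rows(
  targets=[
    [[0,0,0.02],[0,0,0],-1],
    [[0,0,0],[0,0,0],-1],
    [[0,0,0],[0,0,0],-1],
  ],
)

```text
t: 10.4
tool_pos: [0.5074, 0.0099, 0.0374]
orientation: [0.0, 0.731, 0.682, 0.0]
contact_force: [-3.5, -1.2, 5.4]
finger_gap: 0.536
grasp_force: 30.0
```

Call:
play_rows(
  targets=[
    [[0,0,0.02],[0,0,0],-1],
    [[0,0,0],[0,0,0],-1],
    [[0,0,0],[0,0,0],-1],
  ],
)

```text
t: 10.7
tool_pos: [0.5074, 0.0099, 0.0373]
orientation: [0.0, 0.731, 0.682, 0.0]
contact_force: [-8.4, 0.4, 22.4]
finger_gap: 0.536
grasp_force: 30.0
```

Call:
play_rows(
  targets=[
    [[0,0,-0.03],[0,0,0],-1],
    [[0,0,0],[0,0,0],0.5],
    [[0,0,0],[0,0,0],0.5],
    [[0,0,0],[0,0,0],0.5],
    [[0,0,0],[0,0,0],0.5],
    [[0,0,-0.2],[0,0,0],0.5],
    [[0,0,-0.8],[0,0,0],0.5],
    [[0,0,-1],[0,0,0],0.5],
    [[0,0,-0.5],[0,0,0],0.5],
    [[0,0,0],[0,0,0],0.5],
  ],
)

```text
t: 11.7
tool_pos: [0.5092, 0.0098, 0.1666]
orientation: [0.003, 0.731, 0.682, 0.002]
contact_force: [0.5, 0.4, -1.3]
finger_gap: 0.747
grasp_force: 0.0
```

Run:
```python
from look import *
look("wrist","w4",(("stone_center",.0451),("handle_pivot",.045),("pad_face",.045),("clamp_lever",.1)))
look("side","s4",(("handle_pivot",.045),("pad_face",.045)))
a=cv2.imread("pics/s4.png")[90:220,210:310];c=cv2.imread("pics/w4.png")
cv2.imwrite("pics/m4.png",np.hstack([cv2.resize(a,(295,384),interpolation=cv2.INTER_CUBIC),c[:,:500]]))
```

```text
11.7 [0.5092 0.0098 0.1666] [0.0025 0.7312 0.6822 0.0024] [ 0.5038  0.4303 -1.3132] 0.7471301201241809
stone_center 0.89 [181.5 257.4] [0.5109 0.0132 0.0451]
handle_pivot 0.75 [343.5 253.7] [ 0.4944 -0.1652  0.045 ]Traceback (most recent call last):
  File "<stdin>", line 2, in <module>
  File "look.py", line 9, in look
    for d in nets.mark_of(cam,t)[:2]: print(t,round(d["conf"],2),np.round(d["centre"],1),at(cam,d["centre"],z,P))
             ~~~~~~~~~~~~^^^^^^^
ValueError: it knows: bed, end_stop, espresso_cup, handle_pivot, holder, pad_face, peeler, side_guides, spindle_pad, stone_center, tumbler, whetstone
```

Run:
```python
from look import *
look("side","s4",(("handle_pivot",.045),("pad_face",.045)))
a=cv2.imread("pics/s4.png")[90:220,210:310];c=cv2.imread("pics/w4.png")
cv2.imwrite("pics/m4.png",np.hstack([cv2.resize(a,(295,384),interpolation=cv2.INTER_CUBIC),c[:,:500]]))
```

```text
11.9 [0.5067 0.01   0.1615] [-0.0006  0.7312  0.6822 -0.0006] [ 0.4752 -0.6473 -0.3604] 0.7469074561097745
handle_pivot 0.68 [148.2 267.2] [ 0.4924 -0.1607  0.045 ]
handle_pivot 0.19 [183.2 203.3] [0.7341 0.0224 0.045 ]
```

View pics/m4.png

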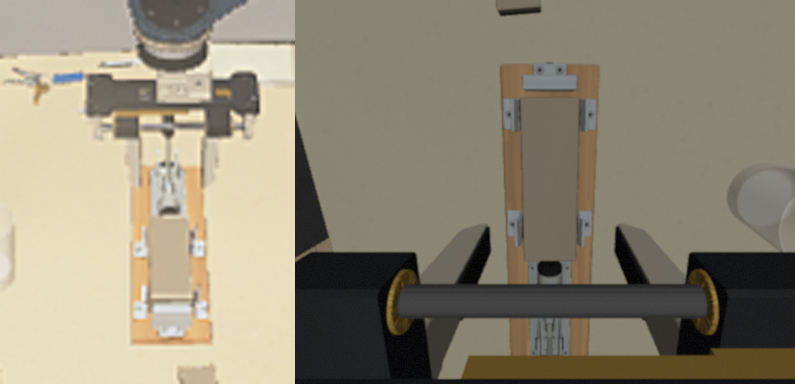

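The stone lies flat between the guides, let go, and the clamp is open. Next I'll close the fingers and go to the stone side of the upright handle.

Call:
play_rows(
  targets=[
    [[0,0,0],[0,0,0],-1],
    [[0,0,0],[0,0,0],-1],
    [[-0.48,0,0],[0,0,0],-1],
    [[-0.48,0,0],[0,0,0],-1],
    [[-0.48,0,0],[0,0,0],-1],
    [[-0.48,0,0.1],[0,0,0],-1],
    [[-0.48,0,0.2],[0,0,0],-1],
    [[-0.45,0.02,0.2],[0,0,0],-1],
    [[0,0,0],[0,0,0],-1],
    [[0,0,0],[0,0,0],-1],
  ],
)

```text
t: 13.05
tool_pos: [0.4984, -0.1321, 0.1373]
orientation: [-0.0, 0.731, 0.682, -0.0]
contact_force: [0.3, 0.1, 0.3]
finger_gap: 0.008
grasp_force: 0.0
```

Run:
```python
from look import *
look("side","s5",(("handle_pivot",.045),))
look("wrist","w5",(("stone_center",.0451),))
a=cv2.imread("pics/s5.png")[85:215,215:315];c=cv2.imread("pics/w5.png")
cv2.imwrite("pics/m5.png",np.hstack([cv2.resize(a,(295,384),interpolation=cv2.INTER_CUBIC),c[:,:500]]))
```

```text
13.05 [ 0.4984 -0.1321  0.1373] [-0.0003  0.7315  0.6819 -0.0001] [0.2668 0.1122 0.2807] 0.007649229301699516
handle_pivot 0.67 [146.9 266.4] [ 0.4948 -0.1691  0.045 ]
handle_pivot 0.5 [178.8 263.4] [0.5219 0.0159 0.045 ]
13.15 [ 0.4986 -0.1316  0.1377] [0.0001 0.731  0.6824 0.0001] [-0.3047  0.2403 -0.0734] 0.007620575142202797
```

View pics/m5.png

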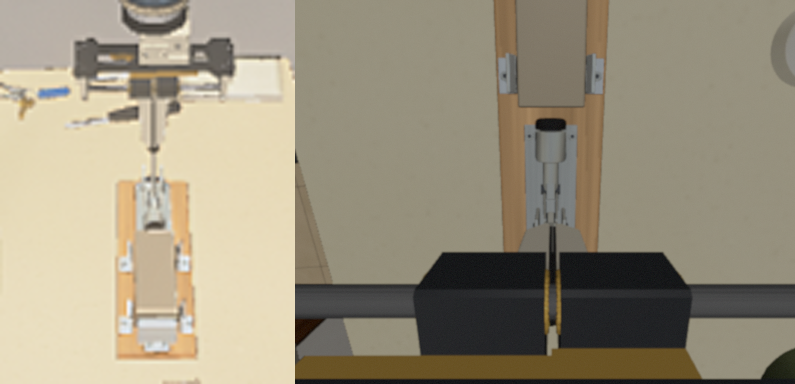

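Run:
```python
import numpy as np
R=90;f=lambda t:np.array([-R*np.sin(t)+8.5*np.cos(t)+7.5,-(R*np.cos(t)+8.5*np.sin(t))])
ts=np.arange(-.05,1.42,.05);P=np.array([f(t) for t in ts]);D=np.diff(P,axis=0)/50
print(P[0]);[print(round(t,2),np.round(d,3),np.round(p,1)) for t,d,p in zip(ts[1:],D,P[1:])]
```

```text
[ 20.48750245 -89.4627005 ]
0.0 [-0.09  -0.011] [ 16. -90.]
0.05 [-0.09  -0.006] [ 11.5 -90.3]
0.1 [-0.09  -0.002] [  7.  -90.4]
0.15 [-0.09   0.003] [  2.5 -90.3]
0.2 [-0.09   0.007] [ -2.  -89.9]
0.25 [-0.09   0.012] [ -6.5 -89.3]
0.3 [-0.089  0.016] [-11.  -88.5]
0.35 [-0.088  0.021] [-15.4 -87.5]
0.4 [-0.087  0.025] [-19.7 -86.2]
0.45 [-0.085  0.029] [-24.  -84.7]
0.5 [-0.084  0.034] [-28.2 -83.1]
0.55 [-0.082  0.038] [-32.3 -81.2]
0.6 [-0.08   0.042] [-36.3 -79.1]
0.65 [-0.078  0.046] [-40.2 -76.8]
0.7 [-0.076  0.05 ] [-44.  -74.3]
0.75 [-0.073  0.053] [-47.6 -71.6]
0.8 [-0.07   0.057] [-51.1 -68.8]
0.85 [-0.067  0.06 ] [-54.5 -65.8]
0.9 [-0.064  0.064] [-57.7 -62.6]
0.95 [-0.061  0.067] [-60.8 -59.3]
1.0 [-0.058  0.07 ] [-63.6 -55.8]
1.05 [-0.054  0.073] [-66.3 -52.2]
1.1 [-0.05   0.075] [-68.9 -48.4]
1.15 [-0.046  0.078] [-71.2 -44.5]
1.2 [-0.043  0.08 ] [-73.3 -40.5]
1.25 [-0.038  0.082] [-75.2 -36.4]
1.3 [-0.034  0.084] [-76.9 -32.3]
1.35 [-0.03   0.085] [-78.5 -28. ]
1.4 [-0.026  0.087] [-79.7 -23.7]
```

Call:
play_rows(
  targets=[
    [[-0.08,0,0.02],[0,0,0],-1],
    [[-0.08,0,0.02],[0,0,0],-1],
    [[-0.06,0,0.01],[0,0,0],-1],
    [[0,0,0],[0,0,0],-1],
  ],
)

```text
t: 13.65
tool_pos: [0.4977, -0.1436, 0.1348]
orientation: [-0.0, 0.731, 0.682, 0.0]
contact_force: [-0.4, -0.0, -0.7]
finger_gap: 0.007
grasp_force: 0.0
```

Now at θ' ≈ −0.05 on the path and not yet in contact.

Call:
play_rows(
  targets=[
    [[-0.05,0,-0.01],[0,0,0],-1],
    [[-0.05,0,0],[0,0,0],-1],
    [[-0.05,0,0],[0,0,0],-1],
    [[-0.05,0,0],[0,0,0],-1],
    [[0,0,0],[0,0,0],-1],
  ],
)

```text
t: 14.15
tool_pos: [0.497, -0.1536, 0.1355]
orientation: [0.0, 0.731, 0.682, -0.0]
contact_force: [-0.7, 0.9, 1.4]
finger_gap: 0.005
grasp_force: 0.9
```

Call:
play_rows(
  targets=[
    [[-0.07,0,0],[0,0,0],-1],
    [[-0.07,0,0],[0,0,0],-1],
    [[-0.07,0,0],[0,0,0],-1],
    [[0,0,0],[0,0,0],-1],
  ],
)

```text
t: 14.55
tool_pos: [0.4962, -0.1642, 0.1352]
orientation: [-0.0, 0.731, 0.682, -0.0]
contact_force: [-0.5, 1.8, -0.4]
finger_gap: 0.01
grasp_force: 0.5
```

Call:
play_rows(
  targets=[
    [[-0.09,0,0.01],[0,0,0],-1],
    [[-0.09,0,0.013],[0,0,0],-1],
    [[-0.09,0,0.016],[0,0,0],-1],
    [[-0.088,0,0.02],[0,0,0],-1],
  ],
)

```text
t: 14.95
tool_pos: [0.4949, -0.1819, 0.1322]
orientation: [-0.0, 0.731, 0.682, -0.0]
contact_force: [0.6, 4.0, -0.9]
finger_gap: 0.006
grasp_force: 1.7
```

Call:
play_rows(
  targets=[
    [[-0.087,0,0.025],[0,0,0],-1],
    [[-0.085,0,0.029],[0,0,0],-1],
    [[-0.084,0,0.034],[0,0,0],-1],
    [[-0.082,0,0.038],[0,0,0],-1],
    [[-0.08,0,0.042],[0,0,0],-1],
    [[-0.078,0,0.046],[0,0,0],-1],
  ],
)

```text
t: 15.55
tool_pos: [0.4933, -0.2067, 0.1216]
orientation: [0.0, 0.731, 0.682, -0.0]
contact_force: [-0.2, 4.8, 0.4]
finger_gap: 0.004
grasp_force: 1.8
```

Call:
play_rows(
  targets=[
    [[-0.076,0,0.05],[0,0,0],-1],
    [[-0.073,0,0.053],[0,0,0],-1],
    [[-0.07,0,0.057],[0,0,0],-1],
    [[-0.067,0,0.06],[0,0,0],-1],
    [[-0.064,0,0.064],[0,0,0],-1],
  ],
)

```text
t: 16.05
tool_pos: [0.4921, -0.2239, 0.1073]
orientation: [-0.0, 0.731, 0.682, 0.0]
contact_force: [0.4, 6.4, 1.0]
finger_gap: 0.005
grasp_force: 2.5
```

Call:
play_rows(
  targets=[
    [[-0.061,0,0.067],[0,0,0],-1],
    [[-0.058,0,0.07],[0,0,0],-1],
    [[-0.054,0,0.073],[0,0,0],-1],
  ],
)

```text
t: 16.35
tool_pos: [0.4916, -0.2326, 0.0969]
orientation: [0.0, 0.731, 0.682, 0.0]
contact_force: [-0.3, 5.7, 2.3]
finger_gap: 0.004
grasp_force: 2.4
```

Call:
play_rows(
  targets=[
    [[-0.05,0,0.075],[0,0,0],-1],
    [[-0.046,0,0.078],[0,0,0],-1],
    [[-0.043,0,0.08],[0,0,0],-1],
  ],
)

```text
t: 16.65
tool_pos: [0.4911, -0.2397, 0.0852]
orientation: [0.0, 0.731, 0.682, -0.0]
contact_force: [0.3, 3.4, 2.7]
finger_gap: 0.006
grasp_force: 1.6
```

Call:
play_rows(
  targets=[
    [[-0.02,0,0.041],[0,0,0],-1],
    [[-0.019,0,0.041],[0,0,0],-1],
    [[0,0,0],[0,0,0],-1],
  ],
)

```text
t: 16.95
tool_pos: [0.4909, -0.2416, 0.0811]
orientation: [0.0, 0.731, 0.682, -0.0]
contact_force: [0.3, 1.0, 0.8]
finger_gap: 0.005
grasp_force: 0.3
```

Call:
play_rows(
  targets=[
    [[-0.012,0,0.03],[0,0,0],-1],
    [[-0.012,0,0.03],[0,0,0],-1],
    [[0,0,0],[0,0,0],-1],
  ],
)

```text
t: 17.25
tool_pos: [0.4908, -0.2427, 0.0782]
orientation: [0.0, 0.731, 0.682, -0.0]
contact_force: [-0.5, 0.7, 1.3]
finger_gap: 0.004
grasp_force: 0.6
```

Call:
play_rows(
  targets=[
    [[-0.008,0,0.02],[0,0,0],-1],
    [[-0.008,0,0.02],[0,0,0],-1],
    [[0,0,0],[0,0,0],-1],
  ],
)

```text
t: 17.55
tool_pos: [0.4908, -0.2434, 0.0762]
orientation: [0.0, 0.731, 0.682, -0.0]
contact_force: [-0.6, 0.2, 0.9]
finger_gap: 0.003
grasp_force: 0.7
```

Call:
play_rows(
  targets=[
    [[-0.006,0,0.016],[0,0,0],-1],
    [[0,0,0],[0,0,0],-1],
  ],
)

```text
t: 17.75
tool_pos: [0.4908, -0.2437, 0.0754]
orientation: [0.0, 0.731, 0.682, -0.0]
contact_force: [0.1, 0.3, 1.8]
finger_gap: 0.007
grasp_force: 0.7
```

Call:
play_rows(
  targets=[
    [[-0.006,0,0.016],[0,0,0],-1],
    [[0,0,0],[0,0,0],-1],
  ],
)

```text
t: 17.95
tool_pos: [0.4907, -0.244, 0.0746]
orientation: [0.0, 0.731, 0.682, -0.0]
contact_force: [0.4, 0.7, 1.3]
finger_gap: 0.003
grasp_force: 0.7
```

Call:
play_rows(
  targets=[
    [[-0.004,0,0.014],[0,0,0],-1],
    [[0,0,0],[0,0,0],-1],
  ],
)

```text
t: 18.15
tool_pos: [0.4909, -0.2441, 0.0742]
orientation: [0.0, 0.731, 0.682, 0.0]
contact_force: [-0.8, 1.3, 4.5]
finger_gap: 0.005
grasp_force: 2.4
```

Call:
play_rows(
  targets=[
    [[-0.004,0,0.014],[0,0,0],-1],
    [[0,0,0],[0,0,0],-1],
  ],
)

```text
t: 18.35
tool_pos: [0.4911, -0.2442, 0.074]
orientation: [0.0, 0.731, 0.682, 0.0]
contact_force: [-1.7, 3.0, 9.6]
finger_gap: 0.008
grasp_force: 5.1
```

Call:
play_rows(
  targets=[
    [[-0.004,0,0.012],[0,0,0],-1],
    [[0,0,0],[0,0,0],-1],
  ],
)

```text
t: 18.55
tool_pos: [0.4913, -0.2443, 0.0738]
orientation: [0.0, 0.731, 0.682, 0.0]
contact_force: [-1.5, 5.6, 14.4]
finger_gap: 0.005
grasp_force: 7.7
```

Call:
play_rows(
  targets=[
    [[-0.003,0,0.012],[0,0,0],-1],
    [[0,0,0],[0,0,0],-1],
    [[0,0,0],[0,0,0],-1],
  ],
)

```text
t: 18.85
tool_pos: [0.4915, -0.2444, 0.0736]
orientation: [0.001, 0.731, 0.682, 0.001]
contact_force: [-1.3, 7.4, 19.6]
finger_gap: 0.005
grasp_force: 10.2
```

Call:
play_rows(
  targets=[
    [[0,0,-0.1],[0,0,0],-1],
    [[0,0,-0.3],[0,0,0],-1],
    [[0,0,-0.8],[0,0,0],-1],
    [[0,0,-1],[0,0,0],-1],
    [[-0.8,0,-0.8],[0,0,0],-1],
    [[-0.8,0,0],[0,0,0],-1],
    [[0,0,0],[0,0,0],-1],
    [[0,0,0],[0,0,0],-1],
  ],
)

```text
t: 19.65
tool_pos: [0.485, -0.32, 0.2169]
orientation: [-0.001, 0.732, 0.682, -0.0]
contact_force: [1.1, 0.8, -1.3]
finger_gap: 0.004
grasp_force: 0.0
```

Run:
```python
from look import *
look("side","s6",(("stone_center",.0451),))
look("wrist","w6",(("stone_center",.0451),("handle_pivot",.045),("pad_face",.045)))
a=cv2.imread("pics/s6.png")[85:215,215:315];c=cv2.imread("pics/w6.png")
cv2.imwrite("pics/m6.png",np.hstack([cv2.resize(a,(295,384),interpolation=cv2.INTER_CUBIC),c[:,:500]]))
```

```text
19.65 [ 0.485  -0.32    0.2169] [-0.0005  0.7316  0.6817 -0.    ] [ 1.1001  0.7802 -1.2555] 0.0039064110174512
stone_center 0.72 [224.2 277. ] [0.4972 0.2404 0.0451]
stone_center 0.64 [179.1 267.2] [0.5086 0.0187 0.0451]
19.75 [ 0.4852 -0.3189  0.2168] [-0.0007  0.7311  0.6823 -0.    ] [-0.472  -0.614  -0.2764] 0.001138931170188731
handle_pivot 0.76 [ 11.6 256.3] [ 0.4955 -0.1616  0.045 ]
```

View pics/m6.png

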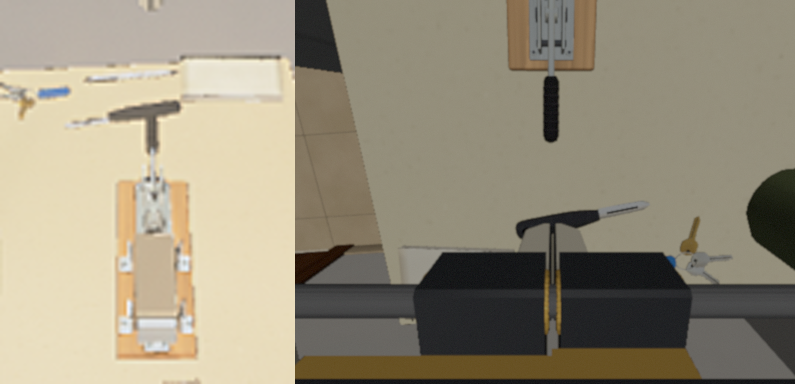

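The side view shows the handle down, at (150,130) in the crop, with the stone against the end stop. The peeler, the glass and the other things nearby look undisturbed. I felt the handle's stop at up to 21 N, so I'm handing in.

```bash
python3 -c "
from rig import r
print(r.close_job())"
```

```text
the job is handed in; nothing more can be done
None
```

I laid the whetstone flat in the holder and let go of it, then pushed the clamp handle down onto its stop (felt at about 21 N) and handed the job in at about 20 s; no verdict came back, and I judged "fully home" by feel and the last pictures, since the handle's angle and the clamping force can't be read.

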